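# Cap the tubes and hold the tube clamp shut

### The arm

A 6-joint arm with a two-finger parallel gripper is mounted at the origin on the work surface. World frame = base frame: x ahead of the robot, y to its left, z up, the work surface at z = 0. Lengths are in m, angles in rad, forces in N, time in s.
With the tool pointing down it reaches from about 0.325 to 0.85 m from the base axis. Payload 4.4 kg.
Tool frame: the origin (TCP) lies midway between the tips of the shut fingers; the grasp point (between the pads) lies 19 mm behind it; z points along the fingers, y is the line along which they close (so a half turn about z gives the same grasp; the last joint's range is limited). The gripper opens to 94 mm and grips with 3 to 60 N. Pads are 16 mm wide; open, the fingers measure 119 mm over their backs; the gripper's body (75 mm by 177 mm) begins 78 mm behind the grasp point.
Start: joints at [0.972, 0.207, 1.542, -0, 1.393, -0.15], TCP at [0.249, 0.518, 0.171] pointing down, gripper open.
Joint ranges: [-2.73, 2.73], [-0.86, 2.22], [0.23, 2.46], [-1.11, 4.25], [0.08, 2.63], [-2.82, 2.82]. Speed limits (rad/s): [2.79, 2.79, 3.14, 3.14, 3.14, 3.14].

### API

Orientations are given as a unit quaternion [w, x, y, z].
In Python, from workcell import bot gives the robot as it stands.
- The arm moves only by the tool step_arm, never from a script. Its argument "increments" is a list of rows, each a list of 5 numbers: the opening, from -1 (shut) to 1 (fully open), then the shift along the world's x, y, z in m, then the turn about the world's z in degrees. In form: [[jaw, tx, ty, tz, twist], ...]. A call has 1 to 20 rows; each row shifts and turns the commanded pose from where the row before left it; what a row does not reach is not made up. A row lasts 1/12 s, in which the tool goes at most 41.7 mm and 7.16 degrees, less where a joint would pass 70% of its speed; a pose out of reach is approached as far as the arm can. A call with a gripper value outside its range is refused whole. The fingers move at their own pace and stop on an object; "squeeze" is the grip in N (left out, the last holds). Time passes only in rows, so rows that do not move let the fingers close. It gives the time, the measured TCP pose, the force, the opening and the grip force at its end, in the units of the state.
- bot.get_obs(): the state, without advancing time (a new reading comes with each control period).
- bot.grab_frame(name): name is "side" or "top"; returns (picture, depth): 420x560x3 uint8, red, green, blue; 420x560 float32, m along the optical axis (not along the pixel's ray), 0 where there is no reading.
- bot.get_calibration(name): a dict with "fov_y" (degrees; the focal length in pixels is half the picture's height over the tangent of half this angle, whatever the lens; pixels are square), "cx", "cy" (the principal point, pixels), "distortion" ([k1, k2, p1, p2, k3] as OpenCV has them; the pictures are not rectified), "R" (3x3) and "t" (3): a world point X has camera coordinates R X + t. Camera axes: x right, y down, z forward; pixel columns grow to the right and rows downward; lengths in m; the calibration is good to about 2 mm. A picture is of the moment at which its call begins. get_calibration takes no time and is no camera call.
- bot.finish_job(): hands the job in; it is judged then, once.
Trained networks look in the newest picture that a camera, given by its name, has taken for a name from the list of things; names that differ only in an ending like _2 or _b are one class to them, and where a whole thing is asked for, a point or a joint stands for the part that bears it (a point fixed in the world has none). Each returns a list of dicts, best first, with "conf" (0 to 1); they miss things now and then, are a little off and sometimes report something else, mostly with a low value. They report only what shows in the picture. A call takes as long as a camera call. They do not tell look-alikes from the thing itself.
- bot.cut_out(label, camera): "region" (420x560 bool, what is visible of it) and "bbox" ([centre column, centre row, width, height] in pixels, round what is visible of it).
The state is a dict: "clock": time; "joint_pos": joint angles; "joint_vel": joint speeds; "effort": joint torques, N m; "tool_pos": TCP position; "tcp_rot": TCP orientation; "force": force on the tool from outside, world axes, zero at the start; "moment": the same for the moment, N m; "width": finger opening in m; "grasp_force": force on a finger pad.
Only numpy, scipy, OpenCV 4.12 (cv2) and the standard library are available. Lean on these libraries where they do the work, as an engineer would, in place of code of your own. Each camera call takes 0.05 s, during which the arm holds its last target. There are 200 camera calls.

### The job

Push both red caps on the tubes in the block fully home, then fit the loose aluminium upper half over the block's two dowels and press it down against its spring strips until the two halves meet with no gap. Finish while still holding the pair pressed together with the gripper: do not let go or ease off. Leave the other things on the bench where they are.

Things in the scene. Friction and masses are not known exactly. Their poses are not given: they have to be found in the camera images.
- block_top (a point): Lower half of a tube clamp, fixed: cream base (100 x 180 x 26 mm) with an aluminium block 70 mm (its x) by 150 mm (its y) on it. This point: centre of the block's flat top face, 45 mm above the table; z up, y along its length. On it stand two dowels (y = +58, -58 mm), two red-capped tubes (y = +20 for cap_a, -20 for cap_b), all at x = 0, and two blue strips along x = +26, -26.
- dowel_1 (a point): Tip of the steel dowel at y = +58 mm of block_top: upright, 10 mm across, 22 mm high above the top face, its nose tapering over the top 7 mm.
- dowel_2 (a point): Tip of the other, equal dowel, at y = -58 mm.
- cap_a_top (a point): Centre of the flat top of red cap a (16 mm across, 8 mm high). Fully home its top is 8 mm above the block's top face; it starts 13 to 16 mm above it.
- cap_b_top (a point): The same point of red cap b.
- cap_a (a joint): How far cap a is pushed down onto its tube, in m: 0 is fully raised, 0.008 is fully home against a hard stop; it starts at 0 to 0.003. A tight fit: it slides down under about 5 N and stays where it is left.
- cap_b (a joint): The same for cap b.
- strips (a joint): How far the two blue sealing strips (8 x 100 mm each, on one spring, moving together) are pressed down, in m: 0 is free, 6 mm above the block's top face; 0.006 is flush with it. They start to sink at 6 N in all and are flush at 10 N in all.
- cover_grip (a point): Upper half, loose, 0.22 to 0.34 kg, lying flat, right way up, on the table: aluminium plate 70 (its x) x 150 (its y) x 18 mm with a black grip bar 20 mm wide (x), 60 long (y), from 18 to 54 mm above its underside. This point: in the bar, 42 mm above the underside; z up. A 26 x 80 x 14 mm deep pocket below clears home caps. Just laid on, it rests on the strips, 6 mm open; closed, this point is 42 mm above block_top.
- bore_1 (a point): Mouth, in the underside, of the 12 mm bore at y = +58 mm of the upper half, x = 0; it goes right through and fits over either dowel (the half goes on either way round).
- bore_2 (a point): The same for the bore at y = -58 mm.
- tipbox: blue pipette-tip box with orange tips, 90 x 120 x 58 mm, loose; out on the left. Origin at the centre of its underside.
- jar: small jar with a white cap, 42 mm across, 65 mm high, loose; stands between the two halves. Origin at the centre of its underside.
- amber: amber bottle with a black cap, 48 mm across, 75 mm high, loose; out on the right. Origin at the centre of its underside.
- marker: white marker pen with a blue cap, 146 x 16 x 16 mm, lying loose in front of the robot. Origin at the centre of its underside.
Things that resemble listed ones, but are neither listed nor needed, are in the scene too. Several things look just like the part that bears block_top: the one meant starts farthest to the robot's right. What is shaped like the part that bears cover_grip but turquoise is not meant.

How it is judged:
By the outcome, as a careful person would: the job done as asked, in the order asked, and still so for the second after the job is handed in, while the arm keeps its last pose, push and grip.
It also fails if it takes over 56 s, if anything falls off the work surface, if the arm or the gripper's body presses on something with over 40 N, if the wrist force passes 120 N, or if a joint passes its speed limit or range.

## Working session

There is one attempt and no reset: what is moved stays moved. The work goes in short steps, Python scripts to look and compute and a tool call to move; the robot and the scene stay as the last step left them, time stands still between calls to the robot, and variables do not carry over. Pictures are saved under pics/ and viewed, at most 10 in all, crops included, and the job is handed in when it is done.

Besides the shell and the picture viewer there is one more tool, called after "Emit:" as name(argument=value, ...) on one line, values as JSON. step_arm: Moves the arm, as the interface text tells. Its arguments: {"type":"object","properties":{"increments":{"type":"array","items":{"type":"array","items":{"type":"number"}}},"squeeze":{"type":"number"}},"required":["increments"]}

```bash
mkdir -p pics
cat > h.py <<'E'
import numpy as np, cv2
from workcell import bot
def cam(n):
    c=bot.get_calibration(n); f=210/np.tan(np.radians(c["fov_y"])/2)
    K=np.array([[f,0,c["cx"]],[0,f,c["cy"]],[0,0,1.]])
    return K,np.array(c["distortion"],float),np.array(c["R"]),np.array(c["t"])
def cloud(n,d):
    K,D,R,t=cam(n); h,w=d.shape
    v,u=np.mgrid[:h,:w]; p=np.stack([u,v],-1).reshape(-1,1,2).astype(float)
    q=cv2.undistortPoints(p,K,D).reshape(h,w,2)
    X=np.dstack([q[...,0]*d,q[...,1]*d,d])-t
    X=X@R; X[d<=0]=np.nan
    return X
def save(n,im): cv2.imwrite("pics/"+n,cv2.cvtColor(im,cv2.COLOR_RGB2BGR))
E
python3 - <<'E'
from h import *
for n in("top","side"):
    im,d=bot.grab_frame(n); save(n+"0.png",im); X=cloud(n,d); np.savez(n+"0.npz",im=im,d=d,X=X)
    for l in("block_top","cover_grip","cap_a_top","jar"):
        for r in bot.cut_out(l,n):
            m=r["region"]; P=X[m]; P=P[~np.isnan(P[:,0])]
            print(n,l,round(r["conf"],2),np.round(r["bbox"]),m.sum(),np.round(np.median(P,0),3) if len(P) else None, np.round(np.percentile(P[:,2],98),3) if len(P) else None)
print({k:np.round(v,3) for k,v in bot.get_obs().items()})
E
```

```text
top block_top 0.96 [230. 259.  58.  48.] 1708 [0.331 0.247 0.042] 0.061
top block_top 0.84 [142. 255.  59.  36.] 1665 [0.33  0.54  0.043] 0.064
top block_top 0.82 [256. 199.  53.  35.] 1547 [0.542 0.178 0.042] 0.06
top cover_grip 0.92 [359. 210.  46.  18.] 903 [ 0.525 -0.176  0.017] 0.056
top cover_grip 0.73 [369. 259.  46.  22.] 907 [ 0.364 -0.207  0.017] 0.057
top cover_grip 0.57 [258. 199.  56.  34.] 1659 [0.543 0.182 0.041] 0.059
top jar 0.68 [311. 164.  16.  14.] 172 [0.667 0.002 0.061] 0.071
side block_top 0.92 [203. 200.  37.  44.] 1248 [0.324 0.212 0.039] 0.059
side block_top 0.66 [271. 191.  50.  48.] 1306 [0.538 0.148 0.034] 0.058
side block_top 0.66 [176. 156.  39.  36.] 921 [0.324 0.51  0.028] 0.058
side block_top 0.65 [272. 235.  46.  19.] 283 [ 0.453 -0.01   0.011] 0.016
side cover_grip 0.94 [279. 300.  48.  57.] 1563 [ 0.357 -0.232  0.016] 0.054
side cover_grip 0.93 [324. 270.  54.  48.] 1348 [ 0.518 -0.204  0.015] 0.053
side jar 0.87 [333. 204.  18.  27.] 278 [ 0.665 -0.014  0.041] 0.066
side jar 0.35 [273. 193.  47.  42.] 1217 [0.536 0.144 0.039] 0.057
side jar 0.32 [364. 338.  25.  33.] 628 [ 0.466 -0.414  0.048] 0.076
{'clock': np.float64(0.5), 'joint_pos': array([ 0.971,  0.207,  1.542, -0.   ,  1.393, -0.15 ]), 'joint_vel': array([ 0.   , -0.001,  0.   , -0.   ,  0.001,  0.001]), 'effort': array([-0.0000e+00, -3.7049e+01, -2.8144e+01,  7.0000e-02,  2.9000e-02,
       -0.0000e+00]), 'tool_pos': array([0.25 , 0.518, 0.171]), 'tcp_rot': array([ 0.   ,  0.223,  0.975, -0.   ]), 'force': array([-0.013, -0.392,  0.18 ]), 'moment': array([0.004, 0.054, 0.022]), 'grasp_force': np.float64(0.0), 'width': np.float64(0.094)}
```

View pics/top0.png

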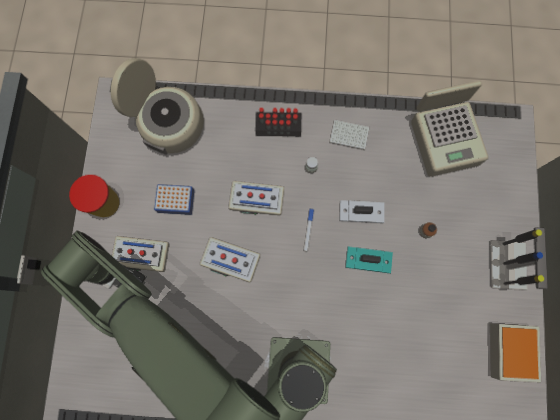

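View pics/side0.png

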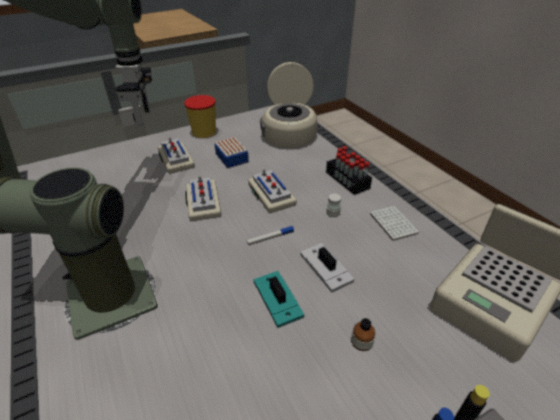

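Top view: the wanted block is the one at pixel (256,199), farthest right. The aluminium cover is at (362,211), the turquoise decoy at (369,259) and the jar at (312,165). The side view agrees: block (272,190), cover (326,266). Next I'll refine the poses.

Run:
```python
from h import *
def sub(m,X):
    P=X[m]; return P
for n in("top","side"):
    z=np.load(n+"0.npz"); im=z["im"].astype(int); X=z["X"]
    hsv=cv2.cvtColor(z["im"],cv2.COLOR_RGB2HSV)
    with np.errstate(all="ignore"):
        B=(abs(X[...,0]-.54)<.09)&(abs(X[...,1]-.17)<.12)
        C=(abs(X[...,0]-.52)<.06)&(abs(X[...,1]+.18)<.12)
        tab=(X[...,2]<.006)
        print(n,"table z",np.nanmedian(X[tab&(abs(X[...,0]-.5)<.2)][:,2]))
        for nm,m in(("base>15mm",B&(X[...,2]>.015)),("blk .036-.056",B&(X[...,2]>.036)),("cover>9mm",C&(X[...,2]>.009)),("bar",C&(X[...,2]>.04))):
            P=X[m]; r=cv2.minAreaRect(P[:,:2].astype(np.float32)*1000)
            print(nm,m.sum(),np.round(r[0],1),np.round(r[1],1),round(r[2],2),"mean",np.round(P.mean(0)*1000,1),"medz",np.median(P[:,2]))
        red=B&(hsv[...,1]>120)&((hsv[...,0]<8)|(hsv[...,0]>172))
        k,lab,st,ce=cv2.connectedComponentsWithStats(red.astype(np.uint8))
        for i in range(1,k):
            if st[i,4]>5: print("red",st[i,4],ce[i].round(2),np.round(X[lab==i].mean(0)*1000,1),np.round(np.nanmax(X[lab==i][:,2])*1000,1))
        blue=B&(hsv[...,1]>120)&(abs(hsv[...,0].astype(int)-112)<14)
        k,lab,st,ce=cv2.connectedComponentsWithStats(blue.astype(np.uint8))
        for i in range(1,k):
            if st[i,4]>5: print("blue",st[i,4],ce[i].round(2),np.round(X[lab==i].mean(0)*1000,1))
t=np.load("top0.npz")["im"]; s=np.load("side0.npz")["im"]
a=[cv2.resize(p,(390,280),interpolation=cv2.INTER_CUBIC) for p in(t[175:225,221:291],t[186:236,327:397],s[165:215,236:306],s[241:291,292:362])]
save("crops.png",np.vstack([np.hstack(a[:2]),np.hstack(a[2:])]))
```

```text
top table z -0.000651983774415024
base>15mm 1546 [548.2 181. ] [180.9 107.7] 87.59 mean [545.  179.   38.5] medz 0.042297799712688634
blk .036-.056 939 [550.2 176.7] [163.8  72.1] 87.2 mean [549.1 180.2  47. ] medz 0.04625085502130419
cover>9mm 863 [ 518.6 -170.5] [118.  171.4] 3.2 mean [ 526.8 -179.9   21.7] medz 0.01728888735302367
bar 118 [ 527.8 -180.3] [19.5 59.1] 2.69 mean [ 527.4 -180.3   52.5] medz 0.052805770342645816
red 15 [249.53 194.13] [549.8 198.8  58.4] 64.2
red 13 [261.38 195.62] [547. 159.  60.] 63.6
blue 45 [256.2  187.71] [575.4 179.2  50.5]
blue 46 [254.28 202.74] [523.3 181.2  51.2]
side table z -0.0006696831411459145
base>15mm 1104 [545.6 174.2] [181.2 105.8] 88.18 mean [537.4 156.6  36.5] medz 0.041742336962154944
blk .036-.056 636 [549.  176.8] [153.9  72. ] 87.7 mean [545.6 167.7  45.7] medz 0.0442866554102786
cover>9mm 1165 [ 526.6 -183.7] [ 72.9 152. ] 1.53 mean [ 521.5 -194.4   21.6] medz 0.01626266890813839
bar 184 [ 526.5 -184.6] [21.  61.8] 1.64 mean [ 524.7 -187.4   50.1] medz 0.05150452252591861
red 10 [268.2 177.5] [549.2 193.8  58.5] 62.5
red 11 [273.09 184.36] [546.9 154.9  56.1] 58.8
blue 28 [278.32 180.86] [575.2 172.6  49.5]
blue 28 [263.79 184.93] [523.2 175.2  49.6]
```

View pics/crops.png

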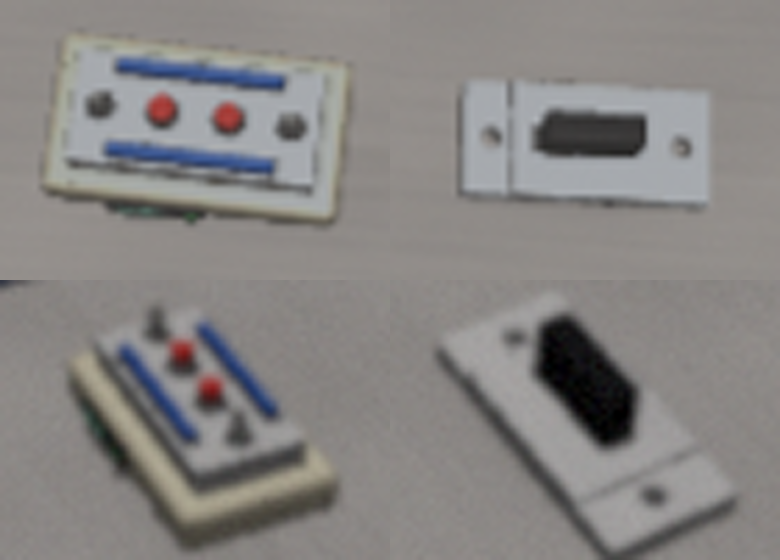

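The crops show the block's dowels, caps and strips, and the cover's bores, clearly. The two cameras disagree by about 5 mm in y. I'll intersect rays with planes of known height and measure that camera offset.

```bash
cat >> h.py <<'E'
def ray(n,uv,z):
    K,D,R,t=cam(n); q=cv2.undistortPoints(np.array(uv,float).reshape(-1,1,2),K,D).reshape(-1,2)
    d=np.c_[q,np.ones(len(q))]@R; o=-R.T@t
    return o+d*((z-o[2])/d[:,2])[:,None]
def pix(n,P):
    K,D,R,t=cam(n); return cv2.projectPoints(np.array(P,float).reshape(-1,1,3),cv2.Rodrigues(R)[0],t,K,D)[0].reshape(-1,2)
def wc(g,mask,w):
    v,u=np.nonzero(mask); ww=w[v,u]; return np.array([(u*ww).sum(),(v*ww).sum()])/ww.sum()
E
python3 - <<'E'
from h import *
for n in("top","side"):
    z=np.load(n+"0.npz"); im=z["im"].astype(float); X=z["X"]
    K,D,R,t=cam(n); print(n,"cam at",(-R.T@t).round(3),"f",K[0,0].round(1),"fwd",R[2].round(3),"D",D)
    redness=np.clip(im[...,0]-np.maximum(im[...,1],im[...,2])-25,0,None)
    blueness=np.clip(im[...,2]-im[...,0]-40,0,None)
    dark=np.clip(100-im.max(2),0,None)
    U,V=np.meshgrid(np.arange(560),np.arange(420))
    def c(w,p,r): return wc(None,np.hypot(U-p[0],V-p[1])<r,w)
    caps={"top":[(249.5,194),(261.4,195.6)],"side":[(268.2,177.5),(273,184.4)]}[n]
    for p in caps:
        q=c(redness,p,4); print("cap",q.round(2),(ray(n,q,.057)[0]*1000).round(1))
    for p in {"top":[(256.2,187.7),(254.3,202.7)],"side":[(278.3,180.9),(263.8,184.9)]}[n]:
        m=(np.hypot(U-p[0],V-p[1])<20)&(blueness>0)
        k,lab=cv2.connectedComponents(((blueness>0)&(np.hypot(U-p[0],V-p[1])<25)).astype(np.uint8))
        m=lab==lab[int(round(p[1])),int(round(p[0]))]
        q=wc(None,m,blueness); 
        pv=ray(n,np.c_[np.nonzero(m)[1],np.nonzero(m)[0]],.051)[:,:2]; e=np.linalg.svd(pv-pv.mean(0))[2][0]
        print("strip",m.sum(),q.round(2),(ray(n,q,.0505)[0]*1000).round(1),"ang",np.degrees(np.arctan2(e[1],e[0])).round(2))
    # cover
    bores={"top":[(345.2,210.2),(379.4,211.8)],"side":[(314.8,251.7),(339.6,279.8)]}[n]
    for p in bores:
        g=im.max(2); loc=np.hypot(U-p[0],V-p[1])<3.2; w=np.clip(np.percentile(g[loc],80)-g,0,None); q=wc(None,loc,w); print("bore",q.round(2),(ray(n,q,.016)[0]*1000).round(1))
    # cover plate region
    C=(abs(X[...,0]-.525)<.06)&(abs(X[...,1]+.18)<.1)
    br=im.min(2)
    for r in bot.cut_out("cover_grip",n):
        P=X[r["region"]]
        if np.nanmedian(P[:,0])>.48 and np.nanmedian(P[:,1])<0:
            v,u=np.nonzero(r["region"]); pts=ray(n,np.c_[u,v],.018)[:,:2].astype(np.float32)*1000
            print("coverseg",[np.round(a,1) for a in cv2.minAreaRect(pts)])
    m=C&(im.max(2)<90)&(X[...,2]>.045); v,u=np.nonzero(m); q=np.array([u.mean(),v.mean()]); pts=ray(n,np.c_[u,v],.054)[:,:2]; e=np.linalg.svd(pts-pts.mean(0))[2][0]
    print("bar",m.sum(),(pts.mean(0)*1000).round(1),np.degrees(np.arctan2(e[1],e[0])).round(2), (np.nanmean(X[m],0)*1000).round(1))
E
```

```text
top cam at [0.173 0.051 1.549] f 464.0 fwd [ 0.215  0.013 -0.977] D [-0.03897098  0.          0.          0.          0.        ]
cap [249.48 193.82] [551.2 199.2  57. ]
cap [261.41 195.25] [549.  159.2  57. ]
strip 71 [256.63 187.59] [575.9 177.8  50.5] ang -92.56
strip 72 [254.68 202.59] [524.  180.   50.5] ang -92.62
bore [345.36 209.84] [ 528.  -125.5   16. ]
bore [379.05 211.79] [ 529.1 -239.9   16. ]
coverseg [array([ 527.4, -178.3]), array([ 72.8, 149.2]), np.float64(1.3)]
bar 101 [ 526.6 -180.5] -89.38 [ 526.8 -180.6   53.3]
side cam at [ 0.085 -0.754  0.791] f 390.3 fwd [ 0.344  0.698 -0.629] D [0.01644226 0.         0.         0.         0.        ]
cap [268.18 177.07] [551.2 198.   57. ]
cap [273.35 183.62] [549. 157.  57.]
strip 40 [278.23 180.5 ] [575.2 172.8  50.5] ang -93.14
strip 42 [263.81 184.63] [523.4 175.1  50.5] ang -92.95
bore [314.62 251.16] [ 526.6 -129.2   16. ]
bore [339.02 279.17] [ 527.8 -242.8   16. ]
coverseg [array([ 521.5, -190.9]), array([ 79.1, 159.5]), np.float64(1.9)]
bar 152 [ 524.1 -188.6] -90.67 [ 525.6 -186.8   51.5]
```

Emit:
step_arm(increments=[[-1,0.03,-0.035,0,-7],[-1,0.03,-0.035,0,-7],[-1,0.03,-0.035,0,-7],[-1,0.03,-0.035,0,-7],[-1,0.03,-0.03,0,-7],[-1,0.03,-0.03,0,-7],[-1,0.03,-0.03,0,-7],[-1,0.03,-0.03,0,-7],[-1,0.02,-0.01,-0.02,-7],[-1,0.02,-0.01,-0.02,-4],[-1,0.02,-0.02,0,0],[-1,0,0,0,0],[-1,0,0,0,0]])

```text
clock: 1.68
tool_pos: [0.5365, 0.2327, 0.1305]
tcp_rot: [-0.0, 0.725, 0.689, -0.0]
force: [-0.6, 1.0, 0.4]
width: 0.0107
grasp_force: 0.0
```

Emit:
step_arm(increments=[[-1,0.007,-0.017,-0.02,0],[-1,0.0075,-0.017,-0.025,0],[-1,0,0,-0.017,0],[-1,0,0,0,0]])

```text
clock: 2.02
tool_pos: [0.5465, 0.1992, 0.0654]
tcp_rot: [-0.002, 0.724, 0.69, -0.003]
force: [-0.2, -0.4, -1.5]
width: 0.0005
grasp_force: 0.0
```

Run:
```python
from h import *
o=bot.get_obs(); p=o["tool_pos"]; print(p.round(4),o["force"].round(2))
L=[]
for n in("top","side"):
    im,d=bot.grab_frame(n); np.savez(n+"1.npz",im=im,d=d)
    u,v=pix(n,[p])[0]; print(n,u,v)
    c=im[int(v)-30:int(v)+30,int(u)-30:int(u)+30]; c=cv2.resize(c,(390,390),interpolation=cv2.INTER_CUBIC)
    a=(int(6.5*(u-int(u)+30.5)),int(6.5*(v-int(v)+30.5))); cv2.drawMarker(c,a,(0,255,0),0,12,1); L.append(c)
save("a.png",np.hstack(L))
```

```text
[0.5465 0.1992 0.0654] [-0.2  -0.36 -1.47]
top 249.1387620809491 194.55052412430095
side 266.66787323199657 175.16229393719823
```

View pics/a.png

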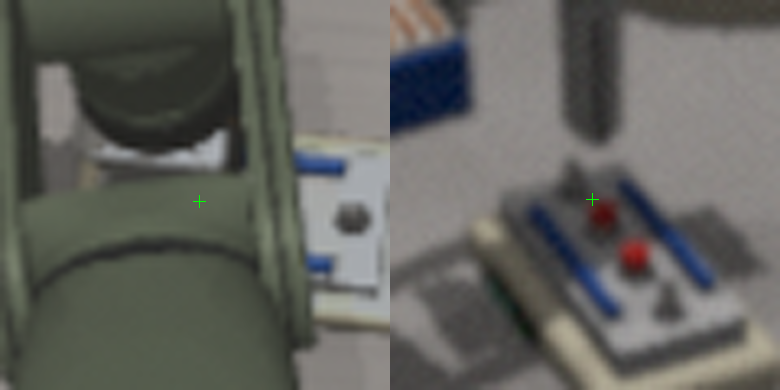

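Run:
```python
from h import *
im,d=bot.grab_frame("side"); X=cloud("side",d); o=bot.get_obs(); print(o["clock"],o["tool_pos"].round(4),o["width"],o["tcp_rot"].round(3),o["joint_pos"].round(3))
save("s2.png",cv2.resize(im[100:220,190:350],(800,600),interpolation=cv2.INTER_CUBIC))
for v in range(140,176,2): print(v,[tuple((X[v,u]*1000).round(0)) for u in (264,267,270)])
```

```text
2.1667 [0.5506 0.2009 0.0703] 0.00014684744082847775 [0.    0.723 0.691 0.001] [0.202 0.327 1.61  0.    1.203 0.248]
140 [(np.float64(525.0), np.float64(166.0), np.float64(218.0)), (np.float64(537.0), np.float64(169.0), np.float64(213.0)), (np.float64(547.0), np.float64(170.0), np.float64(210.0))]
142 [(np.float64(526.0), np.float64(167.0), np.float64(211.0)), (np.float64(537.0), np.float64(171.0), np.float64(205.0)), (np.float64(544.0), np.float64(165.0), np.float64(207.0))]
144 [(np.float64(536.0), np.float64(190.0), np.float64(189.0)), (np.float64(549.0), np.float64(195.0), np.float64(183.0)), (np.float64(556.0), np.float64(189.0), np.float64(184.0))]
146 [(np.float64(537.0), np.float64(192.0), np.float64(181.0)), (np.float64(549.0), np.float64(196.0), np.float64(175.0)), (np.float64(556.0), np.float64(189.0), np.float64(177.0))]
148 [(np.float64(537.0), np.float64(192.0), np.float64(174.0)), (np.float64(546.0), np.float64(190.0), np.float64(172.0)), (np.float64(556.0), np.float64(189.0), np.float64(170.0))]
150 [(np.float64(537.0), np.float64(193.0), np.float64(166.0)), (np.float
[... 1576 characters left out ...]
4(601.0), np.float64(333.0), np.float64(-1.0)), (np.float64(611.0), np.float64(328.0), np.float64(-1.0)), (np.float64(621.0), np.float64(322.0), np.float64(-1.0))]
170 [(np.float64(554.0), np.float64(234.0), np.float64(63.0)), (np.float64(605.0), np.float64(315.0), np.float64(-1.0)), (np.float64(586.0), np.float64(253.0), np.float64(41.0))]
172 [(np.float64(552.0), np.float64(230.0), np.float64(58.0)), (np.float64(571.0), np.float64(246.0), np.float64(42.0)), (np.float64(580.0), np.float64(241.0), np.float64(43.0))]
174 [(np.float64(552.0), np.float64(231.0), np.float64(49.0)), (np.float64(563.0), np.float64(231.0), np.float64(45.0)), (np.float64(574.0), np.float64(230.0), np.float64(43.0))]
```

View pics/s2.png

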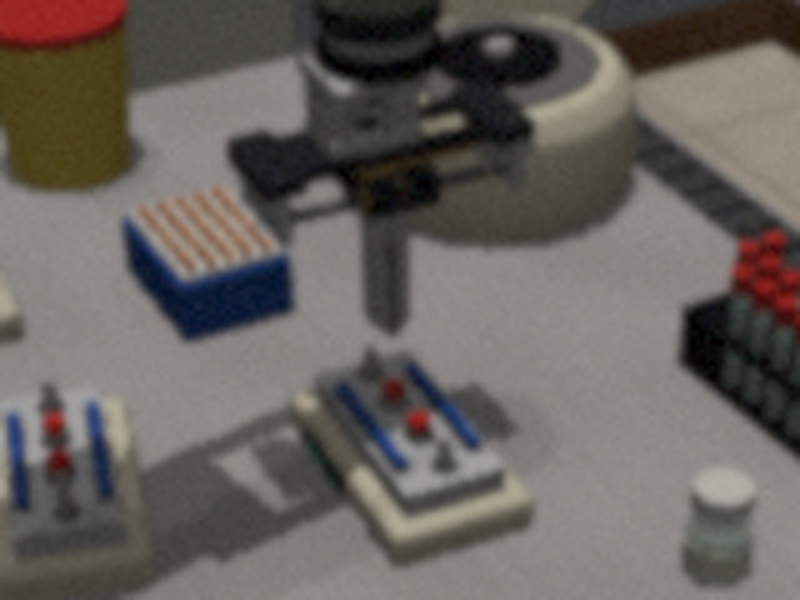

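The side view shows the shut finger tip at about z = 0.104 m (pixel 386,330 in the crop). The reported TCP is 0.070, so the tool may be offset. I'll go down gently and watch the force.

Emit:
step_arm(increments=[[-1,0,0,-0.003,0],[-1,0,0,-0.003,0],[-1,0,0,-0.003,0],[-1,0,0,-0.003,0],[-1,0,0,0,0]])

```text
clock: 2.58
tool_pos: [0.5498, 0.1997, 0.0564]
tcp_rot: [-0.0, 0.724, 0.69, -0.0]
force: [-1.0, 0.3, 1.0]
width: 0.0007
grasp_force: 0.0
```

Run:
```python
from h import *
o=bot.get_obs(); print(o["tool_pos"].round(4),o["force"].round(2))
im,d=bot.grab_frame("side"); X=cloud("side",d)
for v in range(158,188,2): print(v,[tuple((X[v,u]*1000).round(0).tolist()) for u in (264,267,270)])
z=np.load("side0.npz"); 
d0=z["X"]
uv=pix("side",[[.249,.518,.171]])[0]; print(uv)
u=int(uv[0])
for v in range(int(uv[1])-24,int(uv[1])+8,3): print(v,[tuple((d0[v,k]*1000).round(0).tolist()) for k in range(u-14,u+15,4)])
```

```text
[0.5498 0.1997 0.0564] [-1.02  0.27  0.96]
158 [(535.0, 191.0, 139.0), (544.0, 188.0, 138.0), (555.0, 189.0, 134.0)]
160 [(537.0, 195.0, 129.0), (545.0, 190.0, 129.0), (555.0, 189.0, 127.0)]
162 [(538.0, 198.0, 120.0), (546.0, 192.0, 121.0), (555.0, 190.0, 119.0)]
164 [(536.0, 193.0, 115.0), (543.0, 188.0, 116.0), (555.0, 190.0, 111.0)]
166 [(536.0, 196.0, 106.0), (544.0, 189.0, 108.0), (557.0, 193.0, 101.0)]
168 [(535.0, 193.0, 101.0), (543.0, 188.0, 101.0), (554.0, 188.0, 97.0)]
170 [(555.0, 237.0, 61.0), (543.0, 189.0, 93.0), (586.0, 253.0, 42.0)]
172 [(551.0, 228.0, 59.0), (571.0, 247.0, 42.0), (579.0, 239.0, 44.0)]
174 [(553.0, 233.0, 47.0), (566.0, 237.0, 41.0), (573.0, 228.0, 44.0)]
176 [(551.0, 229.0, 43.0), (550.0, 203.0, 59.0), (568.0, 218.0, 44.0)]
178 [(546.0, 219.0, 42.0), (544.0, 192.0, 59.0), (553.0, 189.0, 58.0)]
180 [(539.0, 206.0, 45.0), (545.0, 195.0, 49.0), (553.0, 189.0, 50.0)]
182 [(534.0, 196.0, 44.0), (543.0, 191.0, 44.0), (552.0, 187.0, 44.0)]
184 [(525.0, 177.0, 51.0), (540.0, 186.0, 41.0), (547.0, 177.0, 44.0)]
186 [(522.0, 171.0, 48.0), (535.0, 176.0, 40.0
[... 1378 characters left out ...]
), (224.0, 466.0, 212.0), (236.0, 467.0, 209.0), (308.0, 909.0, -6.0), (325.0, 911.0, -11.0), (342.0, 910.0, -15.0), (361.0, 918.0, -24.0)]
127 [(239.0, 916.0, -7.0), (255.0, 913.0, -9.0), (271.0, 903.0, -9.0), (288.0, 912.0, -17.0), (304.0, 905.0, -18.0), (323.0, 919.0, -29.0), (339.0, 910.0, -30.0), (357.0, 912.0, -35.0)]
130 [(236.0, 912.0, -19.0), (252.0, 913.0, -23.0), (269.0, 912.0, -27.0), (285.0, 908.0, -29.0), (302.0, 913.0, -36.0), (318.0, 905.0, -37.0), (336.0, 910.0, -44.0), (353.0, 907.0, -47.0)]
133 [(232.0, 912.0, -32.0), (248.0, 904.0, -32.0), (265.0, 906.0, -38.0), (282.0, 912.0, -45.0), (299.0, 909.0, -48.0), (316.0, 911.0, -54.0), (317.0, 800.0, -2.0), (331.0, 787.0, 1.0)]
```

Emit:
step_arm(increments=[[-1,0,0,-0.006,0],[-1,0,0,-0.006,0],[-1,0,0,-0.006,0],[-1,0,0,-0.004,0],[-1,0,0,-0.003,0],[-1,0,0,0,0]])

```text
clock: 3.13
tool_pos: [0.5494, 0.1994, 0.0307]
tcp_rot: [-0.001, 0.724, 0.69, -0.001]
force: [0.3, 0.1, -1.2]
width: 0.0004
grasp_force: 0.0
```

Run:
```python
from h import *
o=bot.get_obs(); print(o["tool_pos"].round(4),o["force"].round(2))
im,d=bot.grab_frame("side"); X=cloud("side",d)
for v in range(162,188,2): print(v,[tuple((X[v,u]*1000).round(0).tolist()) for u in (264,267,270)])
save("s3.png",cv2.resize(im[140:210,220:313],(797,600),interpolation=cv2.INTER_CUBIC))
```

```text
[0.5494 0.1994 0.0307] [ 0.27  0.07 -1.23]
162 [(536.0, 193.0, 123.0), (544.0, 188.0, 124.0), (553.0, 185.0, 122.0)]
164 [(536.0, 194.0, 115.0), (543.0, 187.0, 117.0), (554.0, 188.0, 113.0)]
166 [(538.0, 198.0, 104.0), (544.0, 188.0, 108.0), (554.0, 188.0, 105.0)]
168 [(537.0, 197.0, 98.0), (543.0, 188.0, 101.0), (555.0, 191.0, 96.0)]
170 [(536.0, 196.0, 91.0), (543.0, 188.0, 93.0), (556.0, 192.0, 87.0)]
172 [(536.0, 197.0, 82.0), (542.0, 187.0, 87.0), (554.0, 188.0, 82.0)]
174 [(537.0, 200.0, 72.0), (542.0, 188.0, 78.0), (553.0, 187.0, 75.0)]
176 [(549.0, 226.0, 45.0), (542.0, 188.0, 71.0), (554.0, 190.0, 65.0)]
178 [(544.0, 215.0, 45.0), (545.0, 194.0, 58.0), (556.0, 194.0, 54.0)]
180 [(539.0, 206.0, 45.0), (546.0, 196.0, 48.0), (557.0, 197.0, 44.0)]
182 [(534.0, 196.0, 44.0), (542.0, 188.0, 46.0), (552.0, 187.0, 44.0)]
184 [(525.0, 177.0, 51.0), (539.0, 183.0, 43.0), (546.0, 176.0, 44.0)]
186 [(521.0, 169.0, 50.0), (534.0, 174.0, 42.0), (542.0, 167.0, 43.0)]
```

View pics/s3.png

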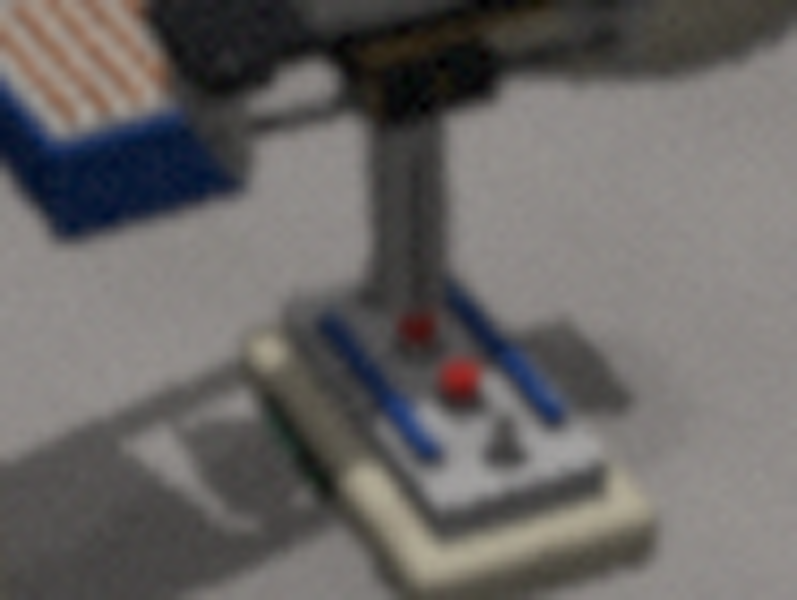

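Tip is just above cap a (417,330 in the crop) with no contact. The offset is a steady +35 mm or so, so I'll keep descending on force.

Emit:
step_arm(increments=[[-1,0.0005,-0.0005,-0.003,0],[-1,0,0,-0.003,0],[-1,0,0,-0.002,0],[-1,0,0,0,0]])

```text
clock: 3.52
tool_pos: [0.5513, 0.1992, 0.0242]
tcp_rot: [0.0, 0.724, 0.69, 0.0]
force: [0.4, -0.5, 1.0]
width: 0.0004
grasp_force: 0.4
```

Emit:
step_arm(increments=[[-1,0,0,-0.002,0],[-1,0,0,-0.002,0],[-1,0,0,0,0]])

```text
clock: 3.77
tool_pos: [0.5514, 0.1992, 0.0204]
tcp_rot: [0.0, 0.724, 0.69, 0.0]
force: [0.6, -0.2, 3.1]
width: 0.0004
grasp_force: 1.6
```

Emit:
step_arm(increments=[[-1,0,0,-0.0015,0],[-1,0,0,-0.0015,0],[-1,0,0,0,0]])

```text
clock: 4.02
tool_pos: [0.5514, 0.1992, 0.0187]
tcp_rot: [0.0, 0.724, 0.69, 0.0]
force: [-3.3, -2.0, 11.0]
width: 0.0002
grasp_force: 5.4
```

Emit:
step_arm(increments=[[-1,0,0,-0.002,0],[-1,0,0,0,0]])

```text
clock: 4.18
tool_pos: [0.5515, 0.1993, 0.0185]
tcp_rot: [0.0, 0.724, 0.69, 0.0]
force: [-7.4, -1.4, 20.3]
width: 0.0001
grasp_force: 10.1
```

Emit:
step_arm(increments=[[-1,0,0,0.012,0],[-1,0,0,0.01,0],[-1,-0.001,-0.02,0,0],[-1,-0.001,-0.02,0,0],[-1,0,0,0,0],[-1,0,0,-0.006,0],[-1,0,0,-0.004,0],[-1,0,0,0,0]])

```text
clock: 4.85
tool_pos: [0.5475, 0.1597, 0.0253]
tcp_rot: [-0.001, 0.723, 0.69, -0.001]
force: [0.0, 0.1, -0.0]
width: 0.0005
grasp_force: 0.0
```

Emit:
step_arm(increments=[[-1,0.001,-0.0005,-0.002,0],[-1,0,0,-0.002,0],[-1,0,0,-0.002,0],[-1,0,0,-0.002,0],[-1,0,0,-0.001,0],[-1,0,0,0,0]])

```text
clock: 5.35
tool_pos: [0.5493, 0.1594, 0.0187]
tcp_rot: [-0.001, 0.723, 0.69, -0.0]
force: [-4.4, -0.3, 6.7]
width: 0.0002
grasp_force: 3.5
```

Emit:
step_arm(increments=[[-1,0,0,-0.002,0],[-1,0,0,-0.002,0],[-1,0,0,0,0]])

```text
clock: 5.6
tool_pos: [0.5495, 0.1594, 0.0184]
tcp_rot: [-0.001, 0.723, 0.691, -0.001]
force: [-13.1, -1.4, 26.7]
width: 0.0007
grasp_force: 13.3
```

Both caps are at their stops (about 20–27 N at the same height). Now to the cover.

Emit:
step_arm(increments=[[-1,0,0,0.03,0],[-1,0,0,0.04,0],[1,0,-0.038,0,0],[1,-0.003,-0.038,0,1],[1,-0.003,-0.038,0,1],[1,-0.003,-0.038,0,1],[1,-0.003,-0.038,0,1],[1,-0.003,-0.038,0,0.3],[1,-0.003,-0.038,0,0],[1,-0.003,-0.038,0,0],[1,-0.002,-0.037,-0.01,0],[1,0,0,-0.02,0],[1,0,0,-0.01,0],[1,0,0,0,0],[1,0,0,0,0]])

```text
clock: 6.85
tool_pos: [0.526, -0.1809, 0.0429]
tcp_rot: [-0.001, 0.697, 0.717, -0.0]
force: [-0.5, 0.4, -0.0]
width: 0.0835
grasp_force: 0.0
```

Run:
```python
from h import *
o=bot.get_obs(); p=o["tool_pos"]; print(p.round(4),o["tcp_rot"].round(4),o["force"].round(2),o["width"])
im,d=bot.grab_frame("side"); X=cloud("side",d); np.savez("side4.npz",im=im,d=d,X=X)
u,v=pix("side",[p+[0,0,.0345]])[0].astype(int); print(u,v)
save("s4.png",cv2.resize(im[v-50:v+40,u-60:u+60],(800,600),interpolation=cv2.INTER_CUBIC))
```

```text
[ 0.526  -0.1809  0.0429] [-1.300e-03  6.968e-01  7.172e-01 -3.000e-04] [-0.49  0.4  -0.03] 0.08354207940213845
326 247
```

View pics/s4.png

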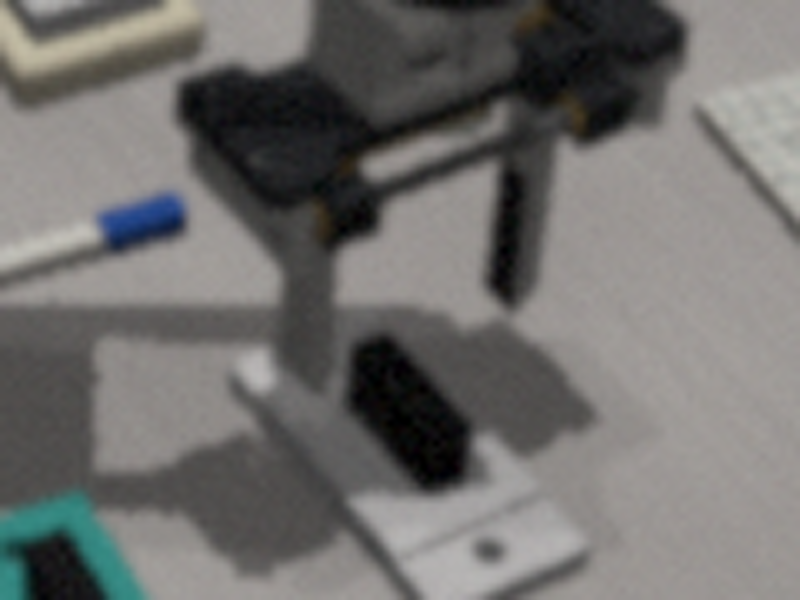

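Fingers straddle the bar (bar centre 410,410 in the crop), clear of the turquoise piece. Next: down and grip.

Emit:
step_arm(increments=[[1,0,0,-0.02,0],[1,0,0,-0.018,0],[1,0,0,-0.01,0],[1,0,0,-0.005,0],[1,0,0,0,0]])

```text
clock: 7.32
tool_pos: [0.5264, -0.1813, -0.0097]
tcp_rot: [-0.001, 0.697, 0.717, -0.0]
force: [-1.0, -0.2, 0.7]
width: 0.0935
grasp_force: 0.0
```

Emit:
step_arm(increments=[[-1,0,0,0,0],[-1,0,0,0,0],[-1,0,0,0,0],[-1,0,0,0,0],[-1,0,0,0,0],[-1,0,0,0,0],[-1,0,0,0,0],[-1,0,0,0,0],[-1,0,0,0,0],[-1,0,0,0,0]], squeeze=50)

```text
clock: 8.15
tool_pos: [0.5267, -0.1823, -0.0091]
tcp_rot: [-0.0, 0.697, 0.717, -0.0]
force: [0.0, 0.9, -0.3]
width: 0.031
grasp_force: 0.0
```

Emit:
step_arm(increments=[[-1,0,0,0,0],[-1,0,0,0,0],[-1,0,0,0,0],[-1,0,0,0,0]])

```text
clock: 8.48
tool_pos: [0.527, -0.1824, -0.0091]
tcp_rot: [0.0, 0.697, 0.717, 0.0]
force: [0.7, -0.1, -1.1]
width: 0.0197
grasp_force: 50.0
```

Emit:
step_arm(increments=[[-1,0,0,0.02,0],[-1,0,0,0.035,0],[-1,0,0,0.035,0],[-1,0.002,0.02,0.015,0],[-1,0.002,0.035,0,-0.5],[-1,0.002,0.038,0,-1],[-1,0.0025,0.038,0,-1],[-1,0.002,0.038,0,-1],[-1,0.002,0.038,0,-1],[-1,0.002,0.038,0,0],[-1,0.002,0.038,0,0],[-1,0.002,0.035,0,0],[-1,0.002,0.022,0,0],[-1,0.002,0.015,0,0],[-1,0.002,0.005,0,0],[-1,0,0,0,0],[-1,0,0,0,0]])

```text
clock: 9.9
tool_pos: [0.5508, 0.1769, 0.0954]
tcp_rot: [-0.0, 0.725, 0.689, -0.001]
force: [-0.2, 0.9, -3.3]
width: 0.0196
grasp_force: 50.0
```

Run:
```python
from h import *
o=bot.get_obs(); p=o["tool_pos"]; print(p.round(4),o["tcp_rot"].round(4),o["force"].round(2),o["width"],o["grasp_force"])
L=[]
for n in("top","side"):
    im,d=bot.grab_frame(n); X=cloud(n,d); np.savez(n+"5.npz",im=im,d=d,X=X)
    u,v=pix(n,[[.55,.179,.07]])[0].astype(int)
    L.append(cv2.resize(im[v-38:v+38,u-30:u+30],(400,506),interpolation=cv2.INTER_CUBIC))
save("s5.png",np.hstack(L))
```

```text
[0.5508 0.1769 0.0954] [-1.000e-04  7.248e-01  6.889e-01 -8.000e-04] [-0.19  0.9  -3.32] 0.019603157066122878 49.987000823020935
```

View pics/s5.png

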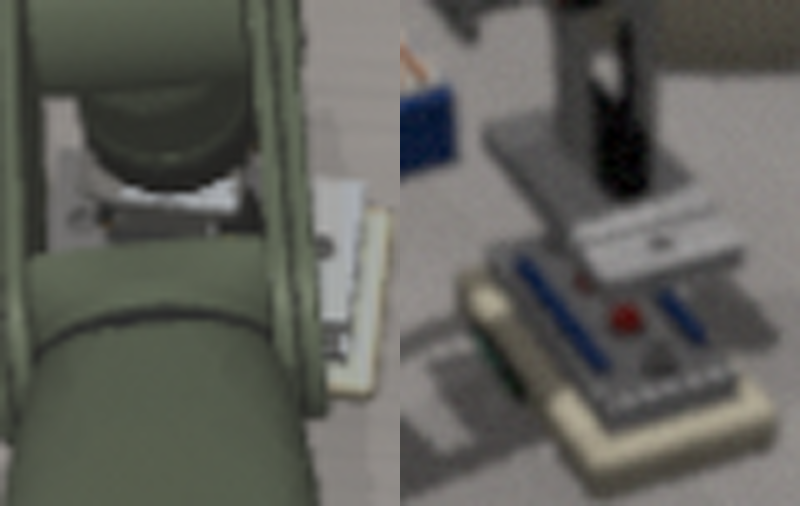

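The cover is level over the block. Its near bore shows at (660,243) in the right half and (323,245) in the left. Next I'll compare bore and dowel positions within each camera so calibration bias cancels.

Run:
```python
from h import *
U,V=np.meshgrid(np.arange(560),np.arange(420))
def dk(im,p,r):
    g=im.astype(float).max(2); loc=np.hypot(U-p[0],V-p[1])<r
    w=np.clip(np.percentile(g[loc],75)-8-g,0,None); q=wc(None,loc,w); return q
c,s=np.cos(np.radians(-2.9)),np.sin(np.radians(-2.9))
for n in("top","side"):
    im0=np.load(n+"0.npz")["im"]; im5=np.load(n+"5.npz")["im"]
    cen=np.array([.55,.179 if n=="top" else .1755])
    for sg in(1,-1):
        b=cen+sg*.058*np.array([-s,c])
        p=pix(n,[[*b,.056]])[0]
        q=dk(im0,p,4.5); q=dk(im0,q,4.5)
        print(n,"dowel",sg,"pred",p.round(1),"got",q.round(2),(ray(n,q,.0575)[0]*1000).round(1))
    u,v=pix(n,[[.55,.179,.07]])[0].astype(int); k=60/400
    a={"top":(323,245),"side":(260,243)}[n]
    p=np.array([u-30+a[0]*k-.5,v-38+a[1]*76/506-.5])
    q=dk(im5,p,3.2); q=dk(im5,q,3.2); print(n,"bore2 px",p.round(1),q.round(2),(ray(n,q,.1215)[0]*1000).round(1))
o=bot.get_obs();print(o["tool_pos"].round(4))
# depth of cover top now
X=np.load("side5.npz")["X"]; q=dk(np.load("side5.npz")["im"],q,3.2); u,v=q.round().astype(int)
print((np.nanmedian(X[v-1:v+2,u+4:u+7].reshape(-1,3),0)*1000).round(1),(np.nanmedian(X[v-1:v+2,u-7:u-4].reshape(-1,3),0)*1000).round(1))
```

```text
top dowel 1 pred [238.2 192.6] got [238.59 193.45] [549.9 235.3  57.5]
top dowel -1 pred [272.8 196.7] got [272.83 197.43] [544.1 120.9  57.5]
top bore2 px [273.  191.3] [271.6  191.39] [547.6 123.3 121.5]
side dowel 1 pred [263.8 171.9] got [263.67 172.88] [548.9 226.5  57.5]
side dowel -1 pred [278.6 190.4] got [278.42 191.53] [542.9 111.1  57.5]
side bore2 px [278.5 174. ] [278.58 173.73] [546.  114.8 121.5]
[0.551  0.1763 0.0956]
[562.5 109.8 117.8] [533.3 127.5 117.2]
```

Run:
```python
from h import *
c,s=np.cos(np.radians(-2.9)),np.sin(np.radians(-2.9))
o=bot.get_obs();tp=np.array([.551,.1763])
def loc(P): 
    d=P[...,:2]-tp; return np.stack([d[...,0]*c+d[...,1]*s,-d[...,0]*s+d[...,1]*c],-1)
for n in("top","side"):
    X=np.load(n+"5.npz")["X"]; L=loc(X)
    m=(abs(L[...,0])<.033)&(abs(L[...,1])<.072)&(X[...,2]>.108)&(X[...,2]<.130)&((abs(L[...,0])>.018)|(abs(L[...,1])>.04))
    P=X[m]; l=L[m]; A=np.c_[l,np.ones(len(l))]
    w=np.ones(len(P),bool)
    for _ in range(4):
        k=np.linalg.lstsq(A[w],P[w,2],rcond=None)[0]; r=P[:,2]-A@k; w=abs(r)<2.5*np.std(r[w])
    print(n,len(P),w.sum(),"slope x,y (mrad)",(k[:2]*1000).round(1),"z0",(k[2]*1000).round(1),"sd",(np.std(r[w])*1000).round(2))
    # plate -y edge: look at points of plate near end
    q=(abs(L[...,0])<.03)&(X[...,2]>.108)&(X[...,2]<.130)&(L[...,1]<-.04); print(" end y local min pct",(np.percentile(L[q][:,1],[1,3,8])*1000).round(1))
    q=(L[...,1]<-.045)&(L[...,1]>-.07)&(X[...,2]>.108)&(X[...,2]<.130); print(" x local pct",(np.percentile(L[q][:,0],[2,98])*1000).round(1))
    # block reference with same camera at t0
    X=np.load(n+"0.npz")["X"]; d=X[...,:2]-[.55,.179]; l=np.stack([d[...,0]*c+d[...,1]*s,-d[...,0]*s+d[...,1]*c],-1)
    q=(abs(l[...,0])<.03)&(X[...,2]>.0395)&(X[...,2]<.05)&(l[...,1]<-.04); print(" block end",(np.percentile(l[q][:,1],[1,3,8])*1000).round(1), "z",(np.median(X[q][:,2])*1000).round(1))
    q=(l[...,1]<-.045)&(l[...,1]>-.07)&(X[...,2]>.0395)&(X[...,2]<.05);print(" x",(np.percentile(l[q][:,0],[2,98])*1000).round(1))
```

```text
top 176 167 slope x,y (mrad) [30.7 -7. ] z0 117.8 sd 2.67
 end y local min pct [-73.1 -72.5 -71.7]
 x local pct [-34.4  34.1]
 block end [-588.9 -581.1 -403.6] z 45.5
 x [-33.6 290.4]
side 294 288 slope x,y (mrad) [3.7 9.7] z0 119.2 sd 2.34
 end y local min pct [-79.3 -78.3 -76.9]
 x local pct [-37.5  30.4]
 block end [-602.8 -597.  -392.5] z 44.2
 x [-34.3 289.8]
```

Emit:
step_arm(increments=[[-1,-0.001,-0.001,-0.008,0],[-1,0,0,-0.008,0],[-1,0,0,-0.008,0],[-1,0,0,-0.003,0],[-1,0,0,0,0],[-1,0,0,0,0]])

```text
clock: 10.5
tool_pos: [0.5499, 0.1764, 0.0683]
tcp_rot: [-0.0, 0.725, 0.689, -0.0]
force: [0.8, -0.2, -2.6]
width: 0.0199
grasp_force: 50.0
```

Run:
```python
from h import *
o=bot.get_obs(); p=o["tool_pos"]; print(p.round(4),o["tcp_rot"].round(4),o["force"].round(2),o["moment"].round(2))
L=[]
im,d=bot.grab_frame("side"); X=cloud("side",d); np.savez("side6.npz",im=im,d=d,X=X)
# overlay: outline of predicted cover & block for given pose, side-cam y bias by eye
u,v=pix("side",[[.55,.179,.07]])[0].astype(int)
c=cv2.resize(im[v-33:v+33,u-44:u+44],(800,600),interpolation=cv2.INTER_CUBIC)
save("s6.png",c); print(u-44,v-33)
```

```text
[0.5499 0.1764 0.0683] [-3.000e-04  7.249e-01  6.888e-01 -5.000e-04] [ 0.84 -0.24 -2.61] [-0.04  0.1  -0.  ]
226 143
```

View pics/s6.png

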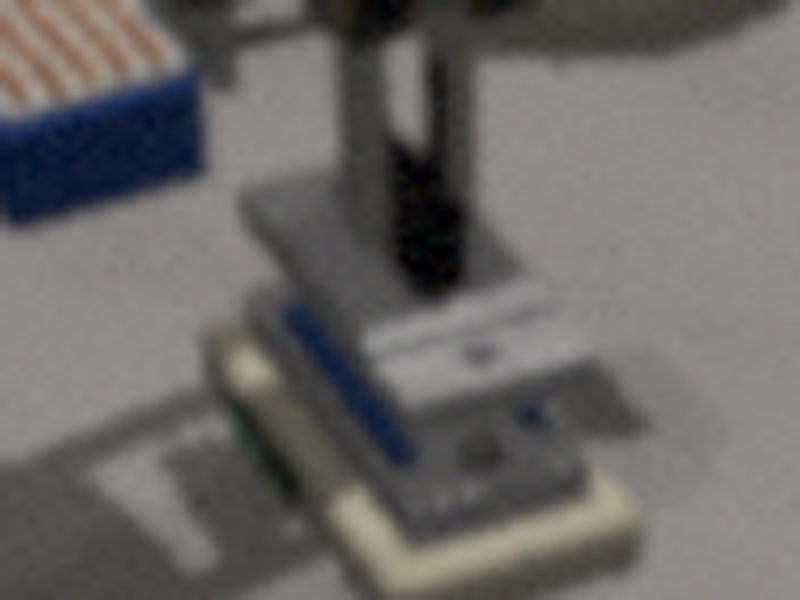

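Bore (482,353) sits plumb above dowel 2 (485,450). The plate is parallel to the block. I'll descend gently on force.

Emit:
step_arm(increments=[[-1,0,0,-0.002,0],[-1,0,0,-0.002,0],[-1,0,0,-0.002,0],[-1,0,0,-0.002,0],[-1,0,0,0,0]])

```text
clock: 10.97
tool_pos: [0.5499, 0.1766, 0.0604]
tcp_rot: [-0.0, 0.725, 0.689, -0.0]
force: [-0.5, -0.6, -1.9]
width: 0.0198
grasp_force: 50.0
```

Emit:
step_arm(increments=[[-1,0,0,-0.0015,0],[-1,0,0,-0.0015,0],[-1,0,0,0,0]])

```text
clock: 11.22
tool_pos: [0.55, 0.1766, 0.0576]
tcp_rot: [-0.0, 0.725, 0.689, -0.0]
force: [-0.5, -0.6, -2.2]
width: 0.02
grasp_force: 50.0
```

Emit:
step_arm(increments=[[-1,0,0,-0.0015,0],[-1,0,0,-0.0015,0],[-1,0,0,0,0]])

```text
clock: 11.47
tool_pos: [0.55, 0.1766, 0.0545]
tcp_rot: [-0.0, 0.725, 0.689, -0.0]
force: [-0.4, 0.2, -2.9]
width: 0.0194
grasp_force: 50.0
```

Emit:
step_arm(increments=[[-1,0,0,-0.0015,0],[-1,0,0,-0.0015,0],[-1,0,0,0,0]])

```text
clock: 11.72
tool_pos: [0.5507, 0.1771, 0.052]
tcp_rot: [-0.0, 0.725, 0.689, 0.001]
force: [0.3, 1.4, -2.0]
width: 0.02
grasp_force: 50.0
```

Emit:
step_arm(increments=[[-1,0.0005,0.0005,-0.0015,0],[-1,0,0,-0.0015,0],[-1,0,0,0,0]])

```text
clock: 11.97
tool_pos: [0.5509, 0.1777, 0.0487]
tcp_rot: [-0.0, 0.725, 0.689, 0.0]
force: [-0.1, 2.5, -2.4]
width: 0.0202
grasp_force: 50.0
```

Force in +y from the dowel taper, so I'll follow it.

Emit:
step_arm(increments=[[-1,0,0.001,-0.0015,0],[-1,0,0,-0.0015,0],[-1,0,0,0,0]])

```text
clock: 12.22
tool_pos: [0.5507, 0.1779, 0.0455]
tcp_rot: [0.0, 0.725, 0.689, -0.0]
force: [-0.2, 1.2, -2.9]
width: 0.0194
grasp_force: 50.0
```

Emit:
step_arm(increments=[[-1,0,0.0005,-0.0015,0],[-1,0,0,0,0]])

```text
clock: 12.38
tool_pos: [0.5503, 0.1784, 0.0439]
tcp_rot: [-0.0, 0.725, 0.689, -0.001]
force: [0.3, -0.5, -2.8]
width: 0.02
grasp_force: 50.0
```

Emit:
step_arm(increments=[[-1,0,0,-0.0015,0],[-1,0,0,-0.0015,0],[-1,0,0,0,0]], squeeze=60)

```text
clock: 12.63
tool_pos: [0.5508, 0.1785, 0.0419]
tcp_rot: [0.0, 0.725, 0.689, -0.0]
force: [-1.9, -1.4, 4.0]
width: 0.0198
grasp_force: 60.0
```

Emit:
step_arm(increments=[[-1,0,0,-0.0015,0],[-1,0,0,-0.0015,0],[-1,0,0,0,0]])

```text
clock: 12.88
tool_pos: [0.5509, 0.1785, 0.0389]
tcp_rot: [0.0, 0.725, 0.689, -0.0]
force: [-2.2, -0.6, 5.3]
width: 0.0196
grasp_force: 60.0
```

Emit:
step_arm(increments=[[-1,0,0,-0.0015,0],[-1,0,0,-0.0015,0],[-1,0,0,0,0]])

```text
clock: 13.13
tool_pos: [0.5509, 0.1785, 0.0362]
tcp_rot: [0.0, 0.725, 0.689, -0.0]
force: [-4.6, -2.3, 7.6]
width: 0.0195
grasp_force: 60.0
```

Emit:
step_arm(increments=[[-1,0.0005,0,-0.0015,0],[-1,0,0,0,0]])

```text
clock: 13.3
tool_pos: [0.5509, 0.1786, 0.0359]
tcp_rot: [-0.0, 0.725, 0.689, -0.001]
force: [-8.0, -2.4, 13.3]
width: 0.0194
grasp_force: 60.0
```

Emit:
step_arm(increments=[[-1,0.0005,0,-0.0015,0],[-1,0,0,-0.001,0],[-1,0,0,0,0]])

```text
clock: 13.55
tool_pos: [0.551, 0.1785, 0.036]
tcp_rot: [-0.0, 0.725, 0.689, -0.001]
force: [-14.0, -3.8, 26.0]
width: 0.0196
grasp_force: 60.0
```

Emit:
step_arm(increments=[[-1,-0.001,0,0,0],[-1,-0.001,0,0,0],[-1,0,0,0,0],[-1,0,0,0,0],[-1,0,0,0,0]])

```text
clock: 13.97
tool_pos: [0.5511, 0.1785, 0.0359]
tcp_rot: [0.001, 0.725, 0.689, 0.001]
force: [-7.6, -3.3, 22.0]
width: 0.0199
grasp_force: 60.0
```

Run:
```python
from h import *
o=bot.get_obs(); print(o["tool_pos"].round(4),o["force"].round(2),o["moment"].round(2),o["width"])
im,d=bot.grab_frame("side"); o=bot.get_obs(); print(o["tool_pos"].round(4),o["force"].round(2))
save("s7.png",cv2.resize(im[143:209,226:314],(800,600),interpolation=cv2.INTER_CUBIC))
```

```text
[0.5511 0.1785 0.0359] [-7.56 -3.31 22.  ] [-0.51  1.95  0.02] 0.019902185101630686
[0.5511 0.1785 0.0359] [-8.18 -2.52 22.37]
```

View pics/s7.png

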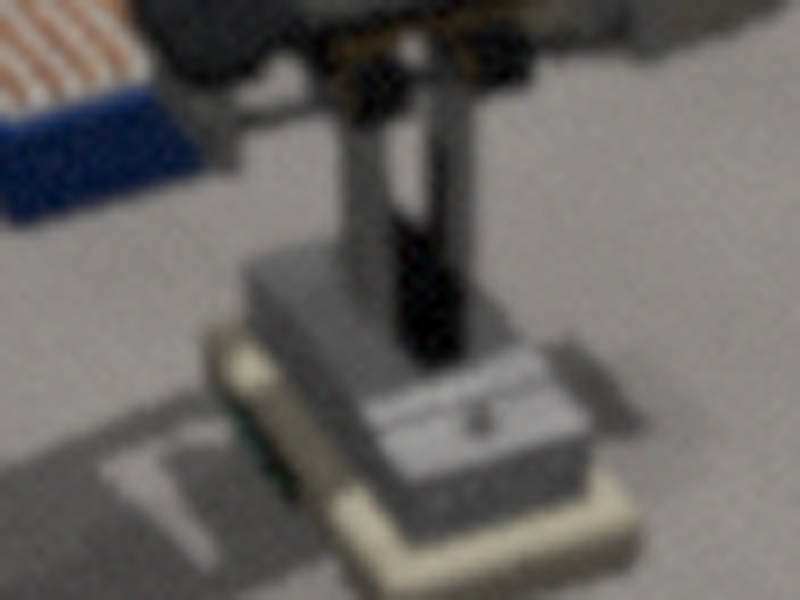

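The upper half sits flush on the block. The faces run together around (490,490), no blue shows and the dowel is visible in the bore at (480,420). It holds at 22 N against the hard stop, so I'm handing in.

```bash
python3 -c "
from workcell import bot
print(bot.finish_job())"
```

```text
the job is handed in; nothing more can be done
None
```

Both caps are pushed home, and the upper half is on the dowels and held closed on the block at about 22 N with no visible gap; the job is handed in, with no verdict returned.

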